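# Nest the screening covers in the pull-out tray

### The job

The radio's coloured screening covers are lying about the desk: pull the tray out from under the radio shelf by its handle and pack every cover into it, grip up, turned and nested so that each lies flat on the tray floor and none rests on another or on the rim. Then slide the tray fully home with all the covers in it, leaving the other things on the desk where they are.

Things in the scene. Friction and masses are not known exactly. Their poses are not given: they have to be found in the camera images.
- corner_blue_grip (a point): Blue L-shaped screening cover, 79 x 79 mm, two equal arms. Plate 8 mm thick with an upright black grip 30 (x) x 12 (y) x 40 mm tall on top; this point is the grip's centre, 28 mm above the underside, z up. 120 g; may be absent. Made of square cells at 42 mm pitch, outer edges drawn in 2.5 mm (arms 37 wide); cell centres from this point (x, y mm): (-14,-12) the corner, (28,-12), (-14,30).
- corner_green_grip (a point): Green L-shaped screening cover, same shape and size as the blue one: 79 x 79 mm. Plate 8 mm thick with an upright black grip 30 (x) x 12 (y) x 40 mm tall on top; this point is the grip's centre, 28 mm above the underside, z up. 120 g; may be absent. Made of square cells at 42 mm pitch, outer edges drawn in 2.5 mm (arms 37 wide); cell centres from this point (x, y mm): (-14,-12) the corner, (28,-12), (-14,30).
- ell_yellow_grip (a point): Yellow long-L screening cover, 121 x 79 mm. Plate 8 mm thick with an upright black grip 30 (x) x 12 (y) x 40 mm tall on top; this point is the grip's centre, 28 mm above the underside, z up. 120 g; may be absent. Made of square cells at 42 mm pitch, outer edges drawn in 2.5 mm (arms 37 wide); cell centres from this point (x, y mm): (-31,-10) the corner, (11,-10), (53,-10), (-31,32).
- bar_white_grip (a point): White straight screening cover, 121 x 37 mm, long along x. Plate 8 mm thick with an upright black grip 30 (x) x 12 (y) x 40 mm tall on top; this point is the grip's centre, 28 mm above the underside, z up. 120 g; may be absent. Made of square cells at 42 mm pitch, outer edges drawn in 2.5 mm (arms 37 wide); cell centres from this point (x, y mm): (-42,0), (0,0), (42,0).
- short_red_grip (a point): Red short straight screening cover, 79 x 37 mm, long along x. Plate 8 mm thick with an upright black grip 30 (x) x 12 (y) x 40 mm tall on top; this point is the grip's centre, 28 mm above the underside, z up. 120 g; may be absent. Made of square cells at 42 mm pitch, outer edges drawn in 2.5 mm (arms 37 wide); cell centres from this point (x, y mm): (-21,0), (21,0).
- bar_orange_grip (a point): Orange straight screening cover, same as the white one: 121 x 37 mm, long along x. Plate 8 mm thick with an upright black grip 30 (x) x 12 (y) x 40 mm tall on top; this point is the grip's centre, 28 mm above the underside, z up. 120 g; may be absent. Made of square cells at 42 mm pitch, outer edges drawn in 2.5 mm (arms 37 wide); cell centres from this point (x, y mm): (-42,0), (0,0), (42,0).
- tray_floor (a point): Centre of the tray's grey inner floor, 8 mm above the desk; moves with the tray. Inside 132 mm (x) by 258 mm (y): 3 x 6 of the covers' 42 mm cells plus 3 mm all round. Walls 6 mm thick rise 16 mm above the floor all round. x points from the handle into the shelf, y left seen from the handle, z up. Shut, it lies under the shelf with room for one layer of covers only.
- tray_handle (a point): Middle of the tray's steel handle bar: a round bar of 12 mm diameter, 120 mm long along the tray's y, 40 mm in front of the tray's front wall and 40 mm above the desk; free above and on both sides. Same axes as tray_floor: pull towards -x.
- tray (a joint): How far the tray is pulled out, m: 0 fully home, 0.16 at its stop (the whole tray floor is then 62 mm clear of the shelf's board). Stays where it is left; friction about 2.5 N.
- shelf: Fixed dark wooden radio shelf 250 mm deep, 306 mm wide, 74 mm high (board 12 mm thick, underside at 62 mm); a radio stands on it, about 90 mm back from its front edge. Origin on the desk at the middle of the shut tray's front face, which stands 40 mm in front of the shelf's front edge; x points to its rear; the tray slides out along its -x.
- heatsink: Aluminium finned heatsink 90 x 70 x 32 mm; a bystander, not to be disturbed. Origin at the centre of its underside.
- speaker: Cream plastic speaker cube, 90 mm; a bystander, not to be disturbed. Origin at the centre of its underside.
- fuse_cap: Red fuse cap, 26 mm across, 22 mm tall; a bystander, not to be disturbed. Origin at the centre of its underside.
- phone_plug: Chrome phone plug, about 70 mm long, 18 mm tall; a bystander, not to be disturbed. Origin at the centre of its underside.
- screwdriver: Screwdriver lying along its x on the desk, its handle to -x; a bystander, not to be disturbed.
- mug: Blue mug, 80 mm across, 90 mm tall, handle at +y; a bystander, not to be disturbed. Origin at the centre of its underside.
Not all that is in view belongs to the job. There is more than one size of the part that bears corner_green_grip; the job needs the middle-sized. Of the things shaped like the part that bears corner_blue_grip, the blue one is meant.

How it is judged:
By the outcome, as a careful person would: the job done as asked, in the order asked, and still so for the second after the job is handed in, with the robot touching nothing.
Of corner_blue, corner_green, ell_yellow, bar_white, short_red, bar_orange only 4 to 6 are there at a start; the rules pass over those that are not, and their reading is None.
At some moment in a run one of corner_blue, corner_green, ell_yellow, bar_white, short_red, bar_orange may be knocked a few centimetres aside while the robot is not near it.
It also fails if it takes over 210 s, if anything falls off the work surface, if the arm or the gripper's body presses on something with over 40 N, if the wrist force passes 120 N, or if a joint passes its speed limit or range.

### The arm

A 7-joint arm with a two-finger parallel gripper is mounted at the origin on the work surface. World frame = base frame: x ahead of the robot, y to its left, z up, the work surface at z = 0. Lengths are in mm, angles in rad, forces in N, time in s.
With the tool pointing down it reaches from about 400 to 875 mm from the base axis. Payload 4.4 kg.
Tool frame: the origin (TCP) lies at the very end of the fingers, on their centre line; the grasp point (between the pads) lies 19 mm behind it; z points along the fingers, y is the line along which they close (so a half turn about z gives the same grasp; the last joint's range is limited). The gripper opens to 85 mm and grips with 20 to 120 N. Pads are 22 mm wide; open, the fingers measure 114 mm over their backs; the gripper's body (76 mm by 85 mm) begins 54 mm behind the grasp point. The pads swing forward as they close: fully open they stand 13 mm farther back than shut.
Start: joints at [1.267, 0.628, 0.038, 1.517, -0.027, 0.996, -0.02], TCP at [153.145, -631.716, 231.313] pointing down, gripper open.
Joint ranges: [-3.06, 3.06], [-0.37, 2.12], [-1.25, 1.32], [0.18, 2.47], [-1.1, 4.24], [0.23, 1.98], [-2.94, 2.94]. Speed limits (rad/s): [2.57, 2.57, 3.14, 3.14, 3.14, 3.14, 3.14].

### API

Orientations are given as [roll, pitch, yaw] about the fixed x, y, z axes, in that order (R = Rz(yaw) Ry(pitch) Rx(roll)).
In Python, from cell import sensors, get_image, camera_params, order gives the robot as it stands.
- The arm moves only by the shell command python3 -m inch 'ROWS' [OPENING]. ROWS is JSON, a list that holds one entry, the list of rows, each a list of 4 numbers: the shift along the tool's x, y, z in cm, then the turn about the tool's z in degrees. A call has 1 to 8 rows; each row is the pose to reach, as a shift and turn from the pose commanded when the call began, along the tool's axes at that moment; what a row does not reach only later rows make up. A row lasts 1/12 s, in which the tool goes at most 41.7 mm and 7.16 degrees, less where a joint would pass 70% of its speed; a pose out of reach is approached as far as the arm can. A call with a gripper value outside its range is refused whole. OPENING is the finger opening in cm, from 0 to 8.54, set as the call begins (- or left out, the last holds). The fingers move at their own pace and stop on an object; the grip force is fixed at half the most. Time passes only in rows, so rows that repeat a pose let the fingers close. It gives the time, the measured TCP pose, the force, the opening and the grip force at its end, in the units of the state.
- sensors.read_state(): the state, without advancing time (a new reading comes with each control period).
- get_image(name): name is "side" or "top" or "wrist"; returns the picture (384x512x3 uint8, blue, green, red); there is no depth.
- camera_params(name): a dict with "mtx" (3x3 intrinsics, pixels), "D" ([k1, k2, p1, p2, k3] as OpenCV has them; the pictures are not rectified), "rvec" (rotation vector, rad) and "tvec" (3), from world to camera coordinates, as OpenCV has them. Camera axes: x right, y down, z forward; pixel columns grow to the right and rows downward; lengths in mm; the calibration is good to about 2 mm. A picture is of the moment at which its call begins: read the wrist's pose just before it. camera_params takes no time and is no camera call; for the wrist camera it gives the pose at the moment of the call.
- order.finish_job(): hands the job in; it is judged then, once.
The state is a dict: "clock": time; "qpos": joint angles; "qd": joint speeds; "tau": joint torques, N m; "eef_pos": TCP position; "tool_rot": TCP orientation; "force": force on the tool from outside, world axes, zero at the start; "torque": the same for the moment, N m; "width": finger opening in mm; "gripper_force": force on a finger pad.
Only numpy, scipy, OpenCV 4.12 (cv2) and the standard library are available. Lean on these libraries where they do the work, as an engineer would, in place of code of your own. Each camera call takes 0.05 s, during which the arm holds its last target. There are 200 camera calls.

## Working session

There is one attempt and no reset: what is moved stays moved. The work goes in short steps, Python scripts to look and compute and a shell command to move; the robot and the scene stay as the last step left them, time stands still between calls to the robot, and variables do not carry over. Pictures are saved under pics/ and viewed, at most 14 in all, crops included, and the job is handed in when it is done.

```bash
mkdir -p pics; ls
python3 - <<'E'
from cell import sensors,get_image,camera_params
import cv2
for n in("top","side"):
    cv2.imwrite(f"pics/{n}0.png",get_image(n)); p=camera_params(n); print(n,p)
s=sensors.read_state(); print(s)
E
```

```text
pics
top {'mtx': array([[358.82198274,   0.        , 251.33899813],
       [  0.        , 358.82198274, 192.61694235],
       [  0.        ,   0.        ,   1.        ]]), 'D': array([-0.08218698,  0.        ,  0.        ,  0.        ,  0.        ]), 'rvec': array([ 2.14998014, -2.13032456,  0.18601009]), 'tvec': array([  -2.13910397,  536.89817019, 1078.33675065])}
side {'mtx': array([[354.53443225,   0.        , 254.55285814],
       [  0.        , 354.53443225, 199.43326899],
       [  0.        ,   0.        ,   1.        ]]), 'D': array([-0.10031417,  0.        ,  0.        ,  0.        ,  0.        ]), 'rvec': array([ 0.45027838, -2.58808103,  1.43122043]), 'tvec': array([ 518.4881336 ,  147.7030532 , 1030.67852718])}
{'clock': 0.1, 'qpos': array([ 1.26721198,  0.62925822,  0.03844371,  1.51826188, -0.02699313,
        0.9963379 , -0.0199856 ]), 'qd': array([ 0.00116452, -0.00277977, -0.00066988, -0.00163408,  0.00104082,
       -0.00102523, -0.00048381]), 'tau': array([ 3.11293734e-03, -5.64527965e+01,  1.23057760e+00, -1.93969774e+01,
        1.13419487e-02,  5.49406599e-03, -1.79666876e-05]), 'eef_pos': array([ 153.00120449, -631.14897603,  230.48003345]), 'tool_rot': array([-3.13984538e+00,  2.32530564e-05,  2.37803487e-01]), 'force': array([-0.22688706,  0.82324991,  0.01131752]), 'torque': array([-0.04451639,  0.02573373,  0.01194745]), 'gripper_force': 0.0, 'width': 85.30804895228347}
```

Run:
```python
import cv2
for n in("top","side"):
    cv2.imwrite(f"pics/{n}0b.png",cv2.resize(cv2.imread(f"pics/{n}0.png"),(800,600),interpolation=cv2.INTER_CUBIC))
```

```text
(no output)
```

View pics/top0b.png

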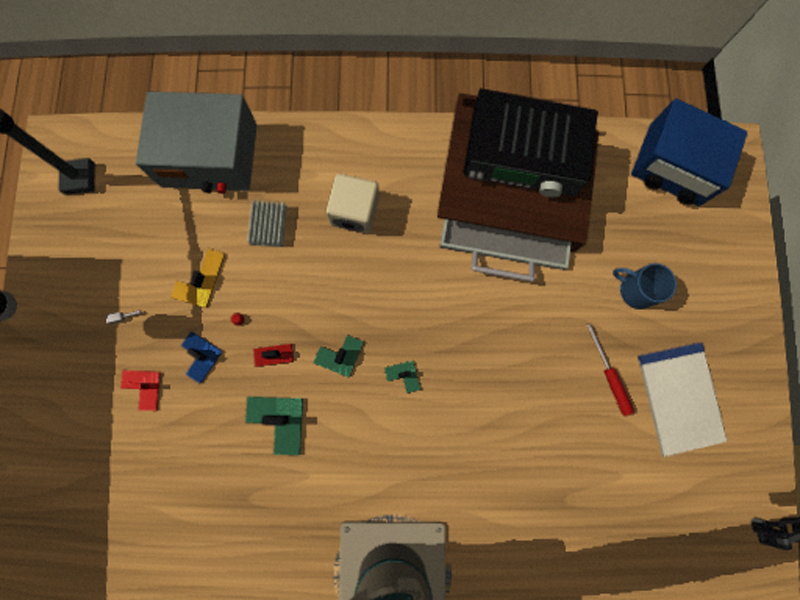

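View pics/side0b.png

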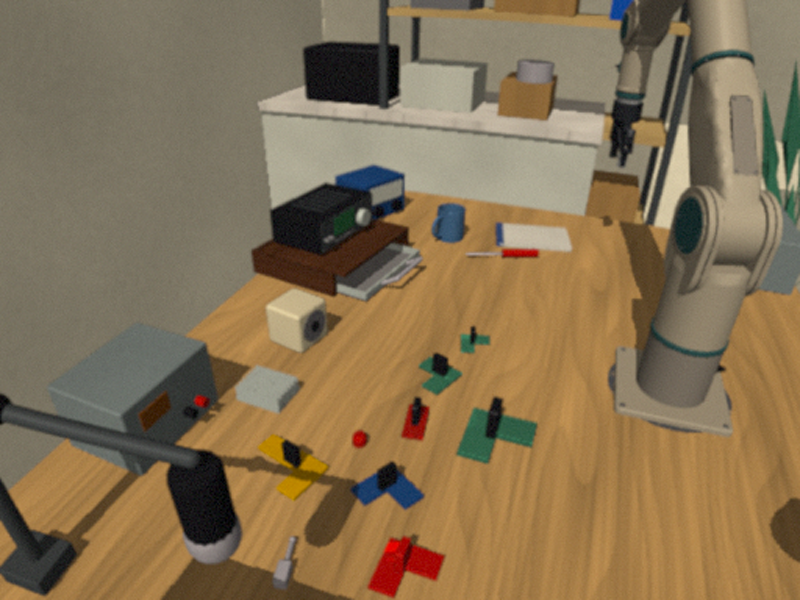

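```bash
cat > h.py <<'E'
import numpy as np, cv2
from scipy.optimize import minimize
from scipy.spatial.transform import Rotation as Ro
from cell import sensors,get_image,camera_params
C={'blue':[(-14,-12),(28,-12),(-14,30)],'green':[(-14,-12),(28,-12),(-14,30)],
   'yellow':[(-31,-10),(11,-10),(53,-10),(-31,32)],'red':[(-21,0),(21,0)]}
HUE={'blue':(105,125),'green':(60,90),'yellow':(19,30),'red':(0,6)}
S=4
def proj(P,c):
    return cv2.projectPoints(np.float64(P),c['rvec'],c['tvec'],c['mtx'],c['D'])[0][:,0]
def back(uv,z,c):
    n=cv2.undistortPoints(np.float64(uv).reshape(-1,1,2),c['mtx'],c['D'])[:,0]
    R=cv2.Rodrigues(c['rvec'])[0]; o=-R.T@c['tvec'].ravel()
    d=np.c_[n,np.ones(len(n))]@R
    return o+d*((z-o[2])/d[:,2])[:,None]
def colmask(img,col):
    h=cv2.cvtColor(img,cv2.COLOR_BGR2HSV); lo,hi=HUE[col]
    H=h[...,0].astype(int); m=(H>=lo)&(H<=hi)
    if col=='red': m|=H>=174
    return m&(h[...,1]>{'yellow':190}.get(col,120))&(h[...,2]>25)
def tf(P,p):
    P=np.float64(P); c,s=np.cos(p[2]),np.sin(p[2])
    return np.c_[p[0]+c*P[:,0]-s*P[:,1],p[1]+s*P[:,0]+c*P[:,1],P[:,2]]
def box(x0,x1,y0,y1,z0,z1): return np.array([(x,y,z) for x in(x0,x1) for y in(y0,y1) for z in(z0,z1)])
def hull(M,P,c):
    u=np.round(cv2.convexHull(np.float32(proj(P,c)))*S*16+8*S).astype(int); cv2.fillPoly(M,[u],255,shift=4)
def render(p,col,c,sh,z0=0):
    M=np.zeros((sh[0]*S,sh[1]*S),np.uint8); G=M.copy(); L=C[col]
    for x,y in L: hull(M,tf(box(x-18.5,x+18.5,y-18.5,y+18.5,z0,z0+8),p),c)
    for i,a in enumerate(L):
        for b in L[i+1:]:
            if abs(a[0]-b[0])+abs(a[1]-b[1])<43:
                x,y=(a[0]+b[0])/2,(a[1]+b[1])/2; hull(M,tf(box(x-18.5,x+18.5,y-18.5,y+18.5,z0,z0+8),p),c)
    hull(G,tf(box(-15,15,-6,6,z0+8,z0+48),p),c)
    f=lambda A:cv2.resize(A,(sh[1],sh[0]),interpolation=cv2.INTER_AREA)/255.
    return f(M),f(G)
def fit(img,c,col,p0=None,z0=0,roi=None):
    m=colmask(img,col).astype(float)
    if roi is not None:
        r=np.zeros_like(m); r[roi[1]:roi[3],roi[0]:roi[2]]=1; m*=r
    if p0 is None:
        v,u=np.nonzero(m); q=back([(u.mean(),v.mean())],8,c)[0]; L=np.mean(C[col],0)
        st=[]
        for a in np.arange(0,2*np.pi,np.pi/6):
            w=tf([(L[0],L[1],0)],(0,0,a))[0]; st.append((q[0]-w[0],q[1]-w[1],a))
    else: st=[p0]
    def cost(p):
        M,G=render(p,col,c,m.shape,z0); return (np.abs(M-m)*(1-G)).sum()+ (m*G).sum()*1
    st=sorted(st,key=cost)[:4]; best=None
    for s in st:
        sx=np.array([s]*4,float); sx[1,0]+=8; sx[2,1]+=8; sx[3,2]+=.15
        r=minimize(cost,s,method='Nelder-Mead',options=dict(initial_simplex=sx,xatol=.02,fatol=.05,maxiter=200))
        if best is None or r.fun<best.fun: best=r
    return best.x,best.fun/m.sum(),m.sum()
def go(x,y,z,yaw,s=None):
    """rows for world target (mm, deg tool yaw)"""
    s=s or sensors.read_state(); R=Ro.from_euler('xyz',s['tool_rot'])
    d=R.inv().apply(np.array([x,y,z])-s['eef_pos'])/10
    a=(np.rad2deg(s['tool_rot'][2])-yaw+90)%180-90
    return np.round(np.r_[d,a],2)
E
python3 - <<'E'
from h import *
img=cv2.imread('pics/top0.png');c=camera_params('top')
k=512/800
for col,r in dict(blue=(175,325,230,388),green=(310,330,370,382),yellow=(165,240,235,312),red=(247,338,302,372)).items():
    p,e,n=fit(img,c,col,roi=[int(v*k) for v in r]); print(col,p[:2].round(1),np.rad2deg(p[2]).round(1),round(e,3),n)
print(back(np.array([(473,262),(535,278)])*k,40,c), back(np.array([(442,245),(570,268)])*k,24,c),back(np.array([(440,216),(580,246)])*k,74,c))
for n,q in dict(speaker=(350,220),heatsink=(267,223),cap=(237,319),mug=(648,286),bigG=(280,420),smG=(405,375),redL=(145,388)).items(): print(n,back(np.array([q])*k,20,c)[0].round())
E
```

```text
blue [427.3 398.7] 59.7 0.199 358.0
green [427.6 110.7] -23.0 0.889 216.0
yellow [582.5 407.7] 344.9 0.144 492.0
red [430.9 247. ] 99.4 0.194 236.0
[[ 619.79300742 -160.36614869   40.        ]
 [ 587.96627366 -287.08212723   40.        ]] [[ 659.10189464  -98.79229474   24.        ]
 [ 613.54151897 -366.16956681   24.        ]] [[ 705.56323005  -90.30694118   74.        ]
 [ 647.57926526 -372.05729404   74.        ]]
speaker [712.  94.  20.]
heatsink [704. 268.  20.]
cap [500. 320.  20.]
mug [ 578. -534.   20.]
bigG [299. 224.  20.]
smG [391. -23.  20.]
redL [357. 502.  20.]
```

Run:
```python
from h import *
print(go(520,-205,300,77))
c=camera_params('wrist'); R=cv2.Rodrigues(c['rvec'])[0]; print(-R.T@c['tvec'].ravel(),R[2],c['mtx'])
img=cv2.imread('pics/top0.png');h=cv2.cvtColor(img,cv2.COLOR_BGR2HSV)
k=.64
for q in [(330,360),(350,345),(195,355),(265,358),(210,262)]: print(q,h[int(q[1]*k),int(q[0]*k)])
```

```text
[ 45.71 -32.78  -6.9  -63.37]
[ 235.15167637 -611.22778747  372.72174391] [-0.31848068 -0.07573626 -0.94489898] [[317.41262111   0.         253.93671431]
 [  0.         317.41262111 191.84971875]
 [  0.           0.           1.        ]]
(330, 360) [ 72 132  85]
(350, 345) [ 69 116  86]
(195, 355) [ 0  8 33]
(265, 358) [  1 220 102]
(210, 262) [ 19 204 186]
```

```bash
python3 -m inch '[[[4,-3,-1,0],[8,-6,-2,0],[12,-9,-3,0],[16,-12,-4,0],[19,-14,-5,0],[22,-16,-6,0],[25,-18,-7,0],[28,-20,-7,0]]]'
python3 -m inch '[[[3,-2,0,-8],[6,-4,0,-15],[9,-6,0,-23],[12,-8,0,-31],[14,-10,0,-39],[16,-12,0,-46],[17.7,-12.8,0,-53],[17.7,-12.8,0,-60]]]'
python3 - <<'E'
from h import *
s=sensors.read_state(); print(s['clock'],s['eef_pos'],s['tool_rot'],s['qpos'].round(2)); c=camera_params('wrist'); im=get_image('wrist'); np.savez('w1.npz',**c)
cv2.imwrite('pics/w1.png',im); cv2.imwrite('pics/w1b.png',cv2.resize(im,(800,600),interpolation=cv2.INTER_CUBIC))
E
```

```text
clock: 0.77
eef_pos: [366.9, -383.7, 300.6]
tool_rot: [3.14, -0.001, 0.237]
force: [0.5, -0.9, -0.7]
width: 85.2
gripper_force: 0.0
clock: 1.43
eef_pos: [510.9, -213.7, 299.3]
tool_rot: [3.14, -0.003, 1.251]
force: [-0.7, 0.6, 0.8]
width: 85.3
gripper_force: 0.0
1.4333 [ 510.87511933 -213.74511621  299.25817001] [ 3.14035187 -0.00342666  1.25117272] [ 0.54  0.43 -0.29  1.69  0.13  1.04 -0.11]
```

View pics/w1b.png

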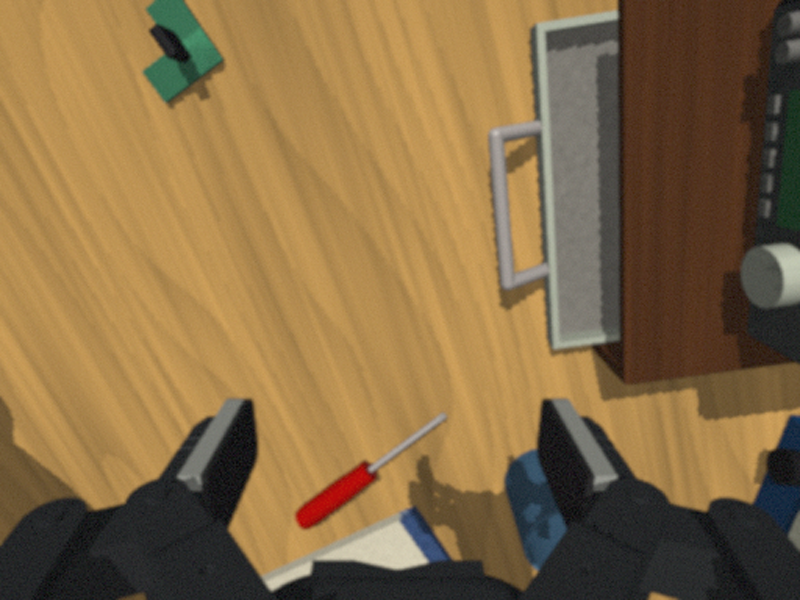

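Run:
```python
from h import *
c=dict(np.load('w1.npz')); k=.64
H=back(np.array([(495,133),(507,285)])*k,40,c); F=back(np.array([(536,24),(552,349)])*k,24,c)
Sh=back(np.array([(620,10),(624,382)])*k,74,c)
for P in(H,F,Sh):
    d=P[0]-P[1]; print(P.round(1).tolist(),P.mean(0).round(1),np.hypot(*d[:2]).round(1),np.rad2deg(np.arctan2(-d[0],d[1])).round(2))
```

```text
[[608.5, -159.5, 40.0], [587.3, -281.3, 40.0]] [ 597.9 -220.4   40. ] 123.6 -9.91
[[660.3, -94.9, 24.0], [613.6, -360.3, 24.0]] [ 636.9 -227.6   24. ] 269.4 -9.98
[[699.8, -108.7, 74.0], [655.0, -381.6, 74.0]] [ 677.4 -245.1   74. ] 276.5 -9.34
```

Run:
```python
from h import *
print(go(597.8,-220.5,110,80))
```

```text
[ 2.31  8.57 18.9  -8.15]
```

```bash
python3 -m inch '[[[0.6,2.5,3,-4],[1.2,5,7,-8.15],[2.31,8.57,10,-8.15],[2.31,8.57,14,-8.15],[2.31,8.57,18,-8.15],[2.31,8.57,18.9,-8.15],[2.31,8.57,18.9,-8.15],[2.31,8.57,18.9,-8.15]]]' 4
python3 - <<'E'
from h import *
s=sensors.read_state(); print(s['eef_pos'],s['tool_rot'],go(597.8,-220.5,22,80))
E
```

```text
clock: 2.15
eef_pos: [595.4, -225.4, 109.6]
tool_rot: [-3.139, 0.0, 1.378]
force: [-1.2, -0.1, 0.8]
width: 40.1
gripper_force: 0.0
[ 595.41306177 -225.40024185  109.5870247 ] [-3.13941810e+00  2.17575937e-04  1.37768704e+00] [ 0.53  0.16  8.76 -1.06]
```

```bash
python3 -m inch '[[[0,0,0,0],[0,0,0,0]]]'
python3 - <<'E'
from h import *
s=sensors.read_state(); print(s['eef_pos'],s['tool_rot'],go(597.8,-220.5,22,80))
E
```

```text
clock: 2.32
eef_pos: [597.6, -225.7, 112.7]
tool_rot: [3.138, 0.001, 1.379]
force: [0.1, 0.1, 0.4]
width: 40.0
gripper_force: 0.0
[ 597.61090379 -225.65959091  112.69137213] [3.13754357e+00 7.44881968e-04 1.37885346e+00] [ 0.52 -0.12  9.07 -1.  ]
```

```bash
python3 -m inch '[[[0.5,0,3,-1],[0.5,0,6,-1],[0.5,0,8,-1],[0.5,0,9,-1],[0.5,0,9,-1],[0.5,0,9,-1]]]'
python3 -m inch '[[[0,0,0,0],[0,0,0,0],[0,0,0,0],[0,0,0,0],[0,0,0,0]]]' 0.6
python3 - <<'E'
from h import *
s=sensors.read_state(); print(go(597.8-157.6,-220.5+27.8,22,80))
E
```

```text
clock: 2.82
eef_pos: [598.1, -220.4, 21.7]
tool_rot: [3.14, 0.0, 1.397]
force: [0.1, -0.1, -0.0]
width: 39.8
gripper_force: 0.0
clock: 3.23
eef_pos: [598.4, -220.5, 22.3]
tool_rot: [3.139, 0.001, 1.397]
force: [-1.3, 0.9, 6.7]
width: 10.0
gripper_force: 58.5
[ 0.000e+00 -1.606e+01 -1.000e-02  6.000e-02]
```

```bash
python3 -m inch '[[[0,-1,0,0],[0,-3,0,0],[0,-5.5,0,0],[0,-8,0,0],[0,-10.5,0,0],[0,-13,0,0],[0,-15,0,0],[0,-16,0,0]]]'
python3 -m inch '[[[0,0,0,0],[0,0,0,0],[0,0,0,0]]]'
python3 -m inch '[[[0,0,0,0],[0,0,0,0],[0,0,0,0]]]' 4
python3 -m inch '[[[0,0,-4,0],[0,0,-8,0],[0,0,-12,0],[0,0,-16,0],[0,0,-20,0],[0,0,-20,0],[0,0,-20,0]]]'
python3 - <<'E'
from h import *
c=camera_params('top'); im=get_image('top'); cv2.imwrite('pics/top1.png',im)
cv2.imwrite('pics/top1b.png',cv2.resize(im[90:310,50:420],None,fx=2.1,fy=2.1,interpolation=cv2.INTER_CUBIC))
E
```

```text
clock: 3.9
eef_pos: [444.1, -193.6, 22.4]
tool_rot: [3.129, 0.0, 1.398]
force: [16.8, -5.4, -15.3]
width: 9.9
gripper_force: 59.1
clock: 4.15
eef_pos: [444.1, -193.7, 22.3]
tool_rot: [3.132, 0.001, 1.398]
force: [4.5, -1.2, 7.6]
width: 9.7
gripper_force: 61.7
clock: 4.4
eef_pos: [438.9, -192.3, 20.5]
tool_rot: [-3.14, 0.0, 1.397]
force: [-0.4, -0.2, -0.3]
width: 40.0
gripper_force: 0.0
clock: 4.98
eef_pos: [440.3, -192.9, 222.4]
tool_rot: [3.138, 0.001, 1.397]
force: [-1.2, -1.0, -0.9]
width: 40.0
gripper_force: 0.0
```

View pics/top1b.png

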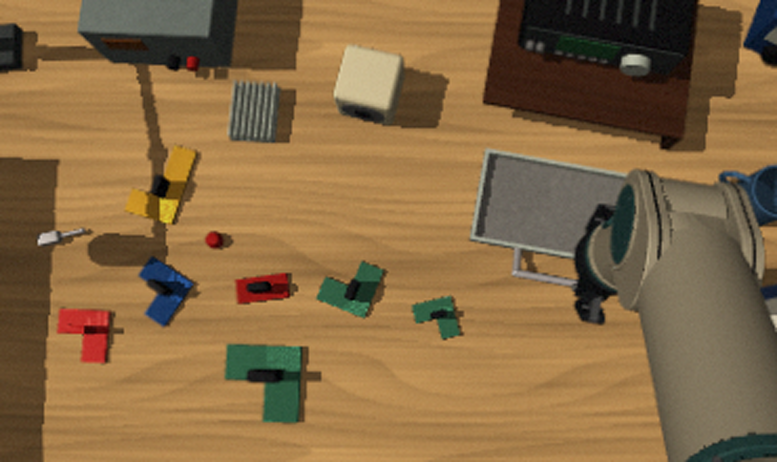

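```bash
sed -i "s/{'yellow':190}.get(col,120)/{'yellow':190,'green':85}.get(col,120)/" h.py
python3 - <<'E'
from h import *
print(go(535,-300,320,80))
img=cv2.imread('pics/top1.png');c=camera_params('top')
print(fit(img,c,'green',roi=[198,210,238,245]))
E
```

```text
[-8.93 11.32 -9.92  0.05]
(array([428.56575539, 107.80133371,   5.94536505]), np.float64(0.1626547958350412), np.float64(363.0))
```

```bash
python3 -m inch '[[[-2,2.5,-2,0],[-4,5,-4,0],[-6,7.5,-6,0],[-8,10,-8,0],[-8.9,11.3,-9.9,0],[-8.9,11.3,-9.9,0],[-8.9,11.3,-9.9,0],[-8.9,11.3,-9.9,0]]]'
python3 - <<'E'
from h import *
s=sensors.read_state(); print(s['eef_pos'],s['tool_rot']); c=camera_params('wrist'); im=get_image('wrist'); np.savez('w2.npz',**c)
cv2.imwrite('pics/w2.png',im); cv2.imwrite('pics/w2b.png',cv2.resize(im,(800,600),interpolation=cv2.INTER_CUBIC))
E
```

```text
clock: 5.7
eef_pos: [533.9, -298.1, 316.7]
tool_rot: [-3.136, -0.002, 1.399]
force: [0.1, -0.5, -0.7]
width: 40.1
gripper_force: 0.0
[ 533.93466212 -298.08545901  316.68199502] [-3.13622830e+00 -1.94395992e-03  1.39855971e+00]
```

View pics/w2b.png

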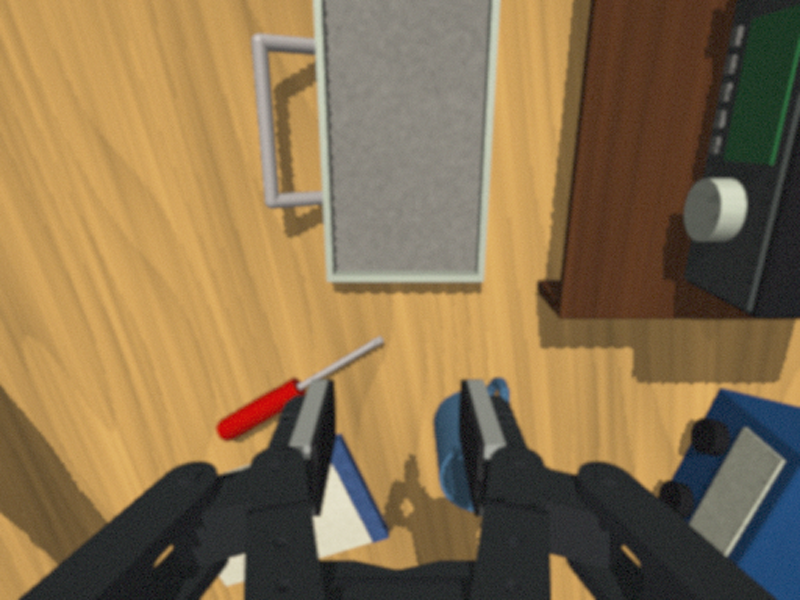

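Run:
```python
from h import *
c=dict(np.load('w2.npz')); k=.64
f=lambda L,z:back(np.array(L)*k,z,c)
H=f([(261,42),(271,202)],40);F=f([(315,0),(328,281)],24);B=f([(499,0),(484,281)],24)
for P in(H,F,B):
    d=P[0]-P[1]; print(P.round(1).tolist(),P.mean(0).round(1),np.hypot(*d[:2]).round(1),np.rad2deg(np.arctan2(-d[0],d[1])).round(2))
ct=camera_params('top'); print(back(np.array([(470,240),(485,151)])/2.1+[50,90],24,ct))
yaw=np.deg2rad(-10);x=np.array([np.cos(yaw),np.sin(yaw)]);y=np.array([-x[1],x[0]])
for q in(F[1],B[1]): print(q[:2]@x,q[:2]@y)
print('handle',H.mean(0)[:2]@x,H.mean(0)[:2]@y, 'shutfront',np.array([636.9,-227.6])@x,np.array([636.9,-227.6])@y)
```

```text
[[455.8, -135.0, 40.0], [433.0, -253.5, 40.0]] [ 444.4 -194.3   40. ] 120.7 -10.88
[[500.8, -110.9, 24.0], [462.1, -333.6, 24.0]] [ 481.5 -222.3   24. ] 226.0 -9.85
[[640.3, -135.2, 24.0], [602.9, -357.8, 24.0]] [ 621.6 -246.5   24. ] 225.6 -9.53
[[503.43380878 -68.95876576  24.        ]
 [641.96263916 -92.41315192  24.        ]]
513.041741431579 -248.2716909388492
655.9083477384002 -247.61853030442893
handle 471.41621261570907 -114.13743316547597 shutfront 666.7463831304685 -113.54572022951062
```

Run:
```python
from h import *
ct=camera_params('top');cs=camera_params('side')
for z in(200,250,300,350,400,450,500): print(z,back([(2*.64,305*.64)],z,ct)[0][:2].round(),back([(205*.64,500*.64)],z,cs)[0][:2].round())
print(go(600,250,330,179))
```

```text
200 [497. 701.] [541. 637.]
250 [489. 665.] [509. 668.]
300 [482. 628.] [476. 698.]
350 [474. 592.] [443. 729.]
400 [467. 556.] [411. 759.]
450 [459. 520.] [378. 790.]
500 [452. 484.] [345. 820.]
[55.12 -2.87 -1.2  81.14]
```

```bash
python3 -m inch '[[[3,0,0,-6],[7,0,0,-12],[11,0,0,-19],[15,0,0,-26],[19,0,0,-33],[23,0,0,-40],[26,0,0,-46],[26,0,0,-50]]]' 
python3 -m inch '[[[0,0,0,0]]]'
python3 - <<'E'
from h import *
print(sensors.read_state()['tool_rot'][2]*57.3, go(600,250,330,179))
E
```

```text
clock: 6.42
eef_pos: [579.2, -33.2, 318.9]
tool_rot: [3.139, -0.005, 2.288]
force: [-0.5, 1.4, 0.1]
width: 39.6
gripper_force: 0.0
clock: 6.5
eef_pos: [578.9, -40.1, 318.3]
tool_rot: [-3.14, -0.002, 2.278]
force: [0.3, -1.4, 0.4]
width: 40.3
gripper_force: 0.0
130.5394000237129 [ 20.68  20.46  -1.15 -48.47]
```

```bash
python3 -m inch '[[[2,2,0,-6],[5,5,0,-12],[8,8,0,-19],[11,11,0,-26],[14,14,0,-33],[17,17,-1,-40],[19,19,-1,-46],[20.6,20.4,-1,-48.5]]]' 
python3 -m inch '[[[0,0,0,0],[0,0,0,0],[0,0,0,0]]]'
python3 - <<'E'
from h import *
s=sensors.read_state(); print(s['qpos'].round(2)); c=camera_params('wrist'); im=get_image('wrist'); np.savez('w3.npz',**c)
cv2.imwrite('pics/w3.png',im); cv2.imwrite('pics/w3b.png',cv2.resize(im,(800,600),interpolation=cv2.INTER_CUBIC))
for col,p in dict(red=(431,247,99),blue=(427,399,60),green=(428.6,107.8,-19.4),yellow=(582.5,407.7,-15)).items():
    p0=(p[0],p[1],np.deg2rad(p[2])); M,G=render(p0,col,c,(384,512)); v,u=np.nonzero(M+G)
    if len(v)==0: continue
    r=(max(u.min()-20,0),max(v.min()-20,0),u.max()+20,v.max()+20)
    q,e,n=fit(im,c,col,p0,roi=r); print(col,q[:2].round(1),np.rad2deg(q[2]).round(1),round(e,3),n,r)
E
```

```text
clock: 7.17
eef_pos: [602.9, 248.5, 328.8]
tool_rot: [3.141, -0.001, 3.122]
force: [-0.6, 0.6, -0.6]
width: 40.0
gripper_force: 0.0
clock: 7.42
eef_pos: [604.0, 242.9, 328.3]
tool_rot: [-3.138, -0.001, 3.113]
force: [0.3, -1.6, 0.2]
width: 40.1
gripper_force: 0.0
[ 0.    0.65 -0.8   1.36  0.47  1.32  0.73]
red [428.2 247.3] 98.8 0.091 1222.0 (np.int64(201), 0, np.int64(307), np.int64(53))
blue [425.2 396.7] 58.2 0.144 1391.0 (np.int64(317), 0, np.int64(425), np.int64(65))
green [425.7 106.7] -20.8 0.136 1639.0 (np.int64(97), 0, np.int64(210), np.int64(71))
yellow [581.8 407.4] -15.6 0.059 2859.0 (np.int64(313), np.int64(65), np.int64(435), np.int64(193))
```

View pics/w3b.png

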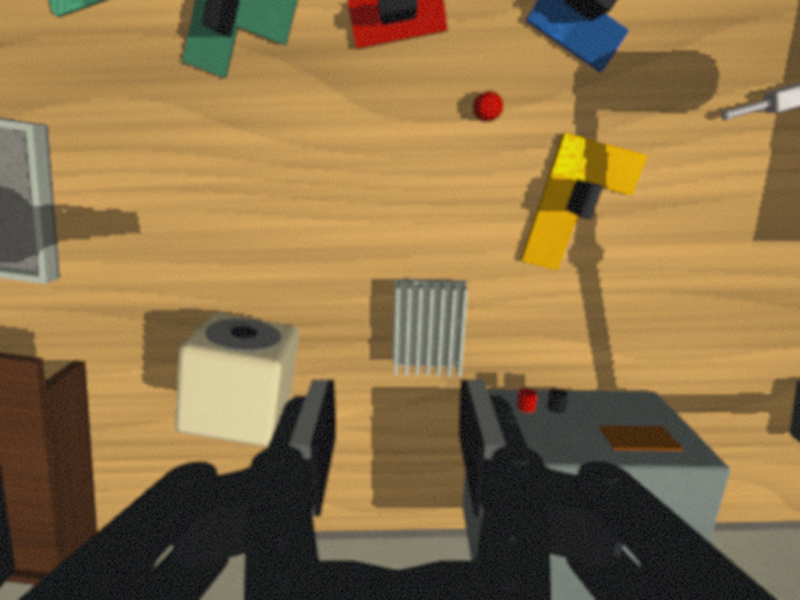

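Run:
```python
from h import *
c=dict(np.load('w3.npz'));print(back(np.array([(46,122),(59,281)])*.64,24,c))
print(go(581.8,407.4,120,164.4))
```

```text
[[505.48185765 -54.2774297   24.        ]
 [646.51258051 -78.45877659  24.        ]]
[ 2.72 16.47 20.82 13.92]
```

```bash
python3 -m inch '[[[0.5,3,3,6],[1,6,6,12],[1.6,9,10,13.9],[2.2,12,14,13.9],[2.72,15,17,13.9],[2.72,16.5,20,13.9],[2.72,16.5,20.8,13.9],[2.72,16.5,20.8,13.9]]]' 
python3 -m inch '[[[0,0,0,0],[0,0,0,0],[0,0,0,0]]]'
python3 - <<'E'
from h import *
print(go(581.8,407.4,20,164.4))
E
```

```text
clock: 8.13
eef_pos: [578.3, 409.3, 116.1]
tool_rot: [-3.134, -0.005, 2.875]
force: [0.2, -1.2, 0.1]
width: 40.0
gripper_force: 0.0
clock: 8.38
eef_pos: [583.3, 409.7, 124.0]
tool_rot: [3.139, 0.003, 2.871]
force: [0.3, 0.8, 0.7]
width: 40.0
gripper_force: 0.0
[ 0.12 -0.28 10.4   0.07]
```

```bash
python3 -m inch '[[[0,-0.2,3,0],[0,-0.2,6,0],[0,-0.2,8.5,0],[0,-0.2,10,0],[0,-0.2,10.3,0],[0,-0.2,10.3,0],[0,-0.2,10.3,0],[0,-0.2,10.3,0]]]' 
python3 -m inch '[[[0,0,0,0],[0,0,0,0],[0,0,0,0],[0,0,0,0],[0,0,0,0],[0,0,0,0]]]' 0.5
python3 - <<'E'
from h import *
s=sensors.read_state();print(s['eef_pos'],np.rad2deg(s['tool_rot']))
c=camera_params('wrist'); im=get_image('wrist')
cv2.imwrite('pics/w4b.png',im)
E
```

```text
clock: 9.05
eef_pos: [581.6, 410.3, 20.7]
tool_rot: [3.138, 0.002, 2.874]
force: [0.4, -0.1, -0.3]
width: 39.5
gripper_force: 0.0
clock: 9.55
eef_pos: [581.0, 409.8, 19.7]
tool_rot: [3.14, 0.001, 2.874]
force: [0.2, -0.6, 6.0]
width: 10.7
gripper_force: 59.8
[580.99871523 409.77149361  19.69164936] [1.79915155e+02 7.55167266e-02 1.64662402e+02]
```

View pics/w4b.png

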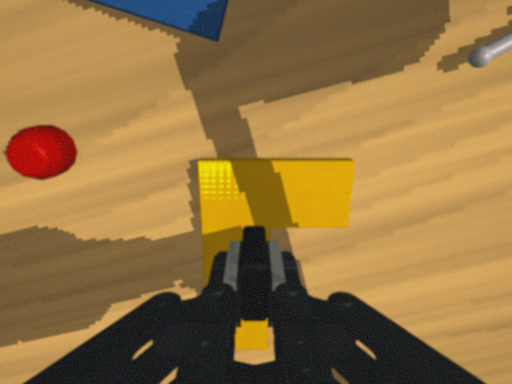

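```bash
cat >> h.py <<'E'
def held(uv,loc,z,c=None,s=None):
    """grip pos from corner pixels (full res) of plate top at world z and cover-local corners; returns world grip, yaw, offset in tool frame (mm)"""
    c=c or camera_params('wrist'); s=s or sensors.read_state()
    P=back(uv,z,c)[:,:2]; L=np.float64(loc)
    d=P[1]-P[0]; l=L[1]-L[0]; a=np.arctan2(d[1],d[0])-np.arctan2(l[1],l[0])
    W=tf(np.c_[L,[0,0]],(0,0,a))[:,:2]; g=(P-W).mean(0)
    R=Ro.from_euler('xyz',s['tool_rot']); t=R.inv().apply(np.r_[g-s['eef_pos'][:2],0])
    print('len',np.hypot(*d).round(1),np.hypot(*l),'grip',g.round(1),'yaw',np.rad2deg(a).round(1),'tool-frame off',t[:2].round(1))
E
python3 - <<'E'
from h import *
held([(199,158),(354,158)],[(-49.5,-28.5),(-49.5,50.5)],8)
print(go(557,-138.8,120,170))
E
```

```text
len 76.7 79.0 grip [581.6 410.1] yaw -15.3 tool-frame off [-0.5  0.5]
[-12.21 -53.52 -10.09  -5.34]
```

```bash
python3 -m inch '[[[0,0,-3,0],[0,0,-7,0],[0,0,-11,0],[-1,-4,-12,-2],[-2,-8,-12,-5.3],[-3,-12,-12,-5.3],[-4,-16,-12,-5.3],[-5,-20,-12,-5.3]]]' 
python3 -m inch '[[[0,0,0,0]]]'
python3 - <<'E'
from h import *
print(go(557,-138.8,140,170))
E
```

```text
clock: 10.27
eef_pos: [575.1, 200.9, 138.3]
tool_rot: [-3.141, -0.0, 2.967]
force: [0.7, 0.6, -1.3]
width: 10.6
gripper_force: 58.9
clock: 10.35
eef_pos: [576.4, 189.6, 136.8]
tool_rot: [-3.129, -0.0, 2.955]
force: [0.7, -2.9, -1.3]
width: 10.8
gripper_force: 59.0
[ -4.19 -32.63   0.08  -0.7 ]
```

```bash
python3 -m inch '[[[-0.5,-4,0,0],[-1,-8,0,0],[-1.5,-12,0,0],[-2,-16,0,0],[-2.5,-20,0,0],[-3,-24,0,0],[-3.7,-28.5,0,0],[-4.2,-32.6,0,-0.7]]]' 
python3 -m inch '[[[0,0,0,0],[0,0,0,0],[0,0,0,0],[0,0,0,0]]]'
python3 - <<'E'
from h import *
s=sensors.read_state();print(np.rad2deg(s['tool_rot'][2]),go(557,-138.8,29,170))
im=get_image('wrist'); np.savez('w5.npz',**camera_params('wrist'))
cv2.imwrite('pics/w5b.png',cv2.resize(im,(800,600),interpolation=cv2.INTER_CUBIC))
E
```

```text
clock: 11.02
eef_pos: [560.2, -123.4, 138.4]
tool_rot: [3.142, 0.0, 2.979]
force: [1.1, -0.0, -0.5]
width: 10.9
gripper_force: 59.1
clock: 11.35
eef_pos: [560.6, -119.6, 138.5]
tool_rot: [3.14, 0.0, 2.981]
force: [-0.3, 1.0, -0.8]
width: 11.1
gripper_force: 59.2
170.81798823408786 [ 0.06 -1.97 10.95  0.82]
```

View pics/w5b.png

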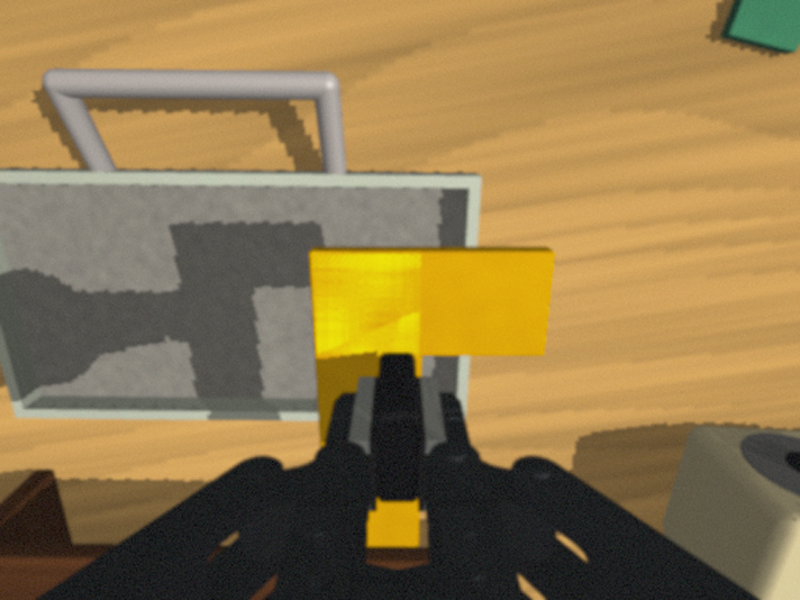

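Run:
```python
from h import *
c=dict(np.load('w5.npz'))
yaw=np.deg2rad(-10);x=np.array([np.cos(yaw),np.sin(yaw)]);y=np.array([-x[1],x[0]])
for n,uv,z in[('FL',(481,176),24),('F0',(5,172),24),('RR',(14,418),24),('R',(318,419),24),('H1',(53,82),40),('H2',(331,82),40)]:
    P=back(np.array([uv])*.64,z,c)[0][:2]; print(n,P.round(1),(P@x).round(1),(P@y).round(1))
held(np.array([(311,250),(553,250)])*.64,[(-49.5,-28.5),(-49.5,50.5)],138.5-20+8,c)
```

```text
FL [506.6 -67.2] 510.6 21.7
F0 [ 466.3 -304.1] 512.1 -218.5
RR [ 602.8 -358.2] 655.8 -248.1
R [ 632.2 -178.1] 653.5 -65.7
H1 [ 433.4 -254.4] 471.0 -175.2
H2 [ 453.4 -131.5] 469.3 -50.8
len 77.1 79.0 grip [ 562.4 -119.1] yaw -9.1 tool-frame off [-1.6  0.6]
```

```bash
python3 -m inch '[[[0.1,-1,0,0.8],[0.15,-1.97,2,0.8],[0.15,-1.97,5,0.8],[0.15,-1.97,7.5,0.8],[0.15,-1.97,8.5,0.8],[0.15,-1.97,8.5,0.8],[0.15,-1.97,8.5,0.8],[0.15,-1.97,8.5,0.8]]]'
python3 - <<'E'
from h import *
for i in range(3):
    print(go(556.3,-138.6,29,170)); get_image('top')
E
```

```text
clock: 12.07
eef_pos: [557.0, -140.5, 54.8]
tool_rot: [3.141, 0.002, 2.965]
force: [0.7, 0.6, -0.2]
width: 11.2
gripper_force: 59.1
[ 0.11  0.17  2.58 -0.09]
[ 0.12  0.19  2.59 -0.11]
[ 0.11  0.21  2.59 -0.12]
```

```bash
python3 -m inch '[[[0.1,0.2,0.5,0],[0.1,0.2,1.1,0],[0.1,0.2,1.7,0],[0.1,0.2,2.2,0],[0.1,0.2,2.6,0],[0.1,0.2,2.6,0],[0.1,0.2,2.6,0]]]'
python3 -m inch '[[[0,0,0,0],[0,0,0,0],[0,0,0,0],[0,0,0,0]]]' 2.5
python3 -m inch '[[[0,0,-3,0],[0,0,-7,0],[0,0,-11,0],[0,0,-15,0],[0,0,-18,0],[0,0,-18,0],[0,0,-18,0]]]'
python3 - <<'E'
from h import *
im=get_image('wrist'); c=camera_params('wrist'); np.savez('w6.npz',**c)
cv2.imwrite('pics/w6b.png',cv2.resize(im,(800,600),interpolation=cv2.INTER_CUBIC))
print(fit(im,c,'yellow',(557,-138.6,np.deg2rad(-10)),z0=8), np.deg2rad(-10))
E
```

```text
clock: 12.8
eef_pos: [556.1, -138.9, 27.6]
tool_rot: [-3.142, 0.002, 2.965]
force: [1.2, -0.5, 3.7]
width: 11.3
gripper_force: 59.7
clock: 13.13
eef_pos: [554.8, -138.7, 27.1]
tool_rot: [3.142, -0.001, 2.965]
force: [-0.0, -0.7, 0.3]
width: 24.8
gripper_force: 0.0
clock: 13.72
eef_pos: [556.0, -139.0, 209.1]
tool_rot: [-3.141, 0.004, 2.964]
force: [-0.8, -0.5, -0.5]
width: 25.2
gripper_force: 0.0
(array([ 5.55607433e+02, -1.39076301e+02, -1.69704955e-01]), np.float64(0.08659617727258932), np.float64(4523.0)) -0.17453292519943295
```

View pics/w6b.png

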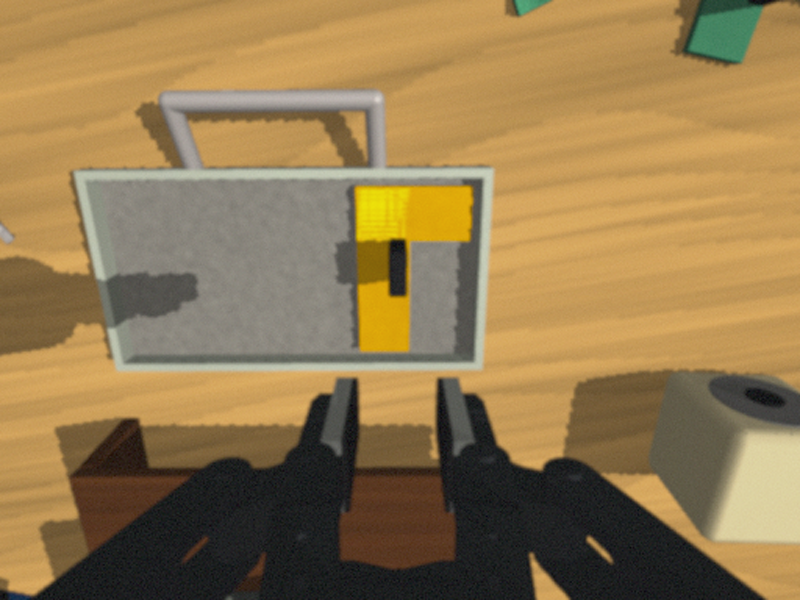

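Run:
```python
from h import *
print(go(510,80,210,160))
```

```text
[ 8.27 20.78 -0.28  9.85]
```

```bash
python3 -m inch '[[[1,3,0,5],[2.5,7,0,9.8],[4.5,11,0,9.8],[6,15,0,9.8],[7.5,18.5,0,9.8],[8.3,20.8,0,9.8],[8.3,20.8,0,9.8],[8.3,20.8,0,9.8]]]' 4
python3 -m inch '[[[0,0,0,0],[0,0,0,0],[0,0,0,0],[0,0,0,0]]]'
cat >> h.py <<'E'
def look(col,p,name,z0=0,dyaw=0):
    s=sensors.read_state(); c=camera_params('wrist'); im=get_image('wrist'); cv2.imwrite('pics/'+name+'.png',im)
    p0=(p[0],p[1],np.deg2rad(p[2])); M,G=render(p0,col,c,(384,512)); v,u=np.nonzero(M+G)
    r=(max(u.min()-25,0),max(v.min()-25,0),u.max()+25,v.max()+25)
    q,e,n=fit(im,c,col,p0,z0=z0,roi=r); y=np.rad2deg(q[2]); print(col,q[:2].round(1),y.round(1),round(e,3),n,r)
    print('hover',go(q[0],q[1],100,y),'grasp',go(q[0],q[1],20,y)); return q
E
python3 - <<'E'
from h import *
look('green',(426.5,107,-20),'g1')
E
```

```text
clock: 14.43
eef_pos: [508.6, 82.0, 206.0]
tool_rot: [-3.14, -0.003, 2.798]
force: [0.6, -0.8, -0.1]
width: 39.9
gripper_force: 0.0
clock: 14.77
eef_pos: [510.1, 79.2, 207.0]
tool_rot: [-3.141, -0.0, 2.791]
force: [0.3, 0.5, 0.5]
width: 39.7
gripper_force: 0.0
green [428.8 108.1] -21.2 0.125 3832.0 (np.int64(195), np.int64(19), np.int64(326), np.int64(150))
hover [ 8.62 -0.09 10.71  1.13] grasp [ 8.62 -0.09 18.71  1.13]
```

```bash
python3 -m inch '[[[3,0,2,1],[6,-0.1,5,1],[8.6,-0.1,8,1],[8.6,-0.1,11,1],[8.6,-0.1,13,1],[8.6,-0.1,13,1],[8.6,-0.1,13,1],[8.6,-0.1,13,1]]]'
python3 - <<'E'
from h import *
print(go(428.8,108.1,20,-21))
E
```

```text
clock: 15.48
eef_pos: [429.8, 109.2, 78.2]
tool_rot: [3.14, 0.001, 2.776]
force: [0.5, 1.3, 0.2]
width: 39.6
gripper_force: 0.0
[ 0.06 -0.14  5.82  0.03]
```

```bash
python3 -m inch '[[[0,-0.1,2,0],[0,-0.1,4,0],[0,-0.1,5.3,0],[0,-0.1,5.8,0],[0,-0.1,5.8,0],[0,-0.1,5.8,0],[0,-0.1,5.8,0]]]'
python3 -m inch '[[[0,0,0,0],[0,0,0,0],[0,0,0,0],[0,0,0,0],[0,0,0,0],[0,0,0,0]]]' 0.5
python3 -m inch '[[[0,0,-3,0],[0,0,-7,0],[0,0,-11,0],[0,0,-13,0],[0,0,-13,0],[0,0,-13,0],[0,0,-13,0]]]'
python3 - <<'E'
from h import *
s=sensors.read_state();z=s['eef_pos'][2]
look('green',(*s['eef_pos'][:2],np.rad2deg(s['tool_rot'][2])+180),'g2',z0=z-20)
print(s['eef_pos'],np.rad2deg(s['tool_rot'][2]),go(532,-304,150,170))
E
```

```text
clock: 16.07
eef_pos: [429.3, 108.2, 20.4]
tool_rot: [3.14, 0.002, 2.776]
force: [-0.0, -0.5, 0.5]
width: 40.2
gripper_force: 0.0
clock: 16.57
eef_pos: [429.0, 108.1, 20.1]
tool_rot: [3.141, 0.001, 2.776]
force: [-0.6, -1.1, 6.7]
width: 11.1
gripper_force: 59.6
clock: 17.15
eef_pos: [427.9, 107.3, 148.8]
tool_rot: [-3.14, -0.001, 2.776]
force: [0.5, 0.5, -1.1]
width: 11.2
gripper_force: 58.9
green [427.5 107.2] 341.0 0.537 7762.0 (np.int64(195), np.int64(117), np.int64(333), np.int64(249))
hover [-0.   -0.    4.84 -1.95] grasp [-2.000e-02  1.000e-02  1.284e+01 -1.950e+00]
[427.86203695 107.25677945 148.77838385] 159.03743191772057 [-24.46 -34.68  -0.14 -10.94]
```

```bash
python3 -m inch '[[[-1,-2,0,-3],[-3,-5,0,-7],[-5.5,-8,0,-11],[-8,-11,0,-11],[-10.5,-14,0,-11],[-13,-17.5,0,-11],[-15.5,-21,0,-11],[-18,-24.5,0,-11]]]'
python3 -m inch '[[[0,0,0,0]]]'
python3 - <<'E'
from h import *
print(go(532,-304,148,170))
E
```

```text
clock: 17.87
eef_pos: [507.1, -182.9, 147.5]
tool_rot: [3.141, -0.003, 2.969]
force: [0.3, 0.9, -1.0]
width: 11.2
gripper_force: 58.8
clock: 17.95
eef_pos: [507.8, -191.6, 146.5]
tool_rot: [-3.137, -0.002, 2.956]
force: [0.6, -1.0, -1.4]
width: 11.3
gripper_force: 58.9
[ -4.45 -10.6   -0.11  -0.66]
```

```bash
python3 -m inch '[[[-1.3,-3,0,-0.6],[-2.6,-6,0,-0.6],[-4,-9,0,-0.6],[-4.45,-10.6,2,-0.6],[-4.45,-10.6,5,-0.6],[-4.45,-10.6,7.5,-0.6],[-4.45,-10.6,9,-0.6],[-4.45,-10.6,9,-0.6]]]'
python3 -m inch '[[[0,0,0,0],[0,0,0,0],[0,0,0,0]]]'
python3 - <<'E'
from h import *
print(go(532,-304,29,170.2))
E
```

```text
clock: 18.62
eef_pos: [530.4, -291.6, 54.6]
tool_rot: [3.139, -0.008, 2.98]
force: [-0.6, 0.9, -1.2]
width: 11.2
gripper_force: 59.0
clock: 18.87
eef_pos: [534.8, -293.1, 60.9]
tool_rot: [-3.141, 0.003, 2.979]
force: [-0.2, 0.4, -1.0]
width: 11.5
gripper_force: 59.0
[ 0.11 -1.11  3.19  0.51]
```

```bash
python3 -m inch '[[[0.1,-0.6,0,0.5],[0.1,-1.1,0,0.5],[0.1,-1.1,0.5,0.5],[0.1,-1.1,0.5,0.5],[0.1,-1.1,0.5,0.5],[0.1,-1.1,0.5,0.5]]]'
python3 - <<'E'
from h import *
print(go(532,-304,29,170.2))
E
```

```text
clock: 19.37
eef_pos: [530.7, -303.8, 54.3]
tool_rot: [3.141, -0.0, 2.97]
force: [0.1, -0.9, -0.3]
width: 11.1
gripper_force: 59.0
[-0.13 -0.    2.53 -0.02]
```

```bash
python3 -m inch '[[[-0.1,0,0.6,0],[-0.1,0,1.2,0],[-0.1,0,1.8,0],[-0.1,0,2.3,0],[-0.1,0,2.6,0],[-0.1,0,2.6,0],[-0.1,0,2.6,0]]]'
python3 -m inch '[[[0,0,0,0],[0,0,0,0],[0,0,0,0],[0,0,0,0]]]' 2.5
python3 -m inch '[[[0,0,-3,0],[0,0,-7,0],[0,0,-11,0],[0,0,-15,0],[0,0,-18,0],[0,0,-18,0],[0,0,-18,0],[0,0,-18,0]]]'
python3 - <<'E'
from h import *
q=look('green',(532,-304,-10),'g3',z0=8)
img=get_image('top');c=camera_params('top'); cv2.imwrite('pics/top2.png',img)
for col,p in dict(red=(430,247,99),blue=(427,399,59)).items():
    p0=(p[0],p[1],np.deg2rad(p[2])); u,v=proj([(p[0],p[1],8)],c)[0].astype(int)
    q,e,n=fit(img,c,col,p0,roi=(u-26,v-26,u+26,v+26)); print(col,q[:2].round(1),np.rad2deg(q[2]).round(1),round(e,3),n)
print('to red look',go(510,215,210,99))
E
```

```text
clock: 19.95
eef_pos: [532.1, -304.0, 28.2]
tool_rot: [3.141, 0.0, 2.97]
force: [0.7, -0.6, -0.5]
width: 10.9
gripper_force: 59.2
clock: 20.28
eef_pos: [531.7, -304.2, 28.3]
tool_rot: [-3.142, -0.0, 2.97]
force: [-0.3, 0.4, -0.2]
width: 24.9
gripper_force: 0.0
clock: 20.95
eef_pos: [530.9, -304.3, 207.7]
tool_rot: [-3.141, -0.001, 2.97]
force: [-1.3, 0.3, -1.0]
width: 25.1
gripper_force: 0.0
green [ 531.8 -303.4] -9.5 0.114 3173.0 (np.int64(201), np.int64(108), np.int64(325), np.int64(228))
hover [-0.13  0.1  10.7  -0.38] grasp [-0.16  0.09 18.7  -0.38]
red [430.4 247.5] 98.0 0.324 287.0
blue [428.1 398.3] 59.2 0.199 359.0
to red look [10.89 50.79 -0.27 71.17]
```

```bash
python3 -m inch '[[[0.6,3,0,6],[1.5,7,0,13],[2,11,0,20],[2.5,15,0,27],[3,19,0,34],[3.5,23,0,41],[4,26,0,48],[4,28,0,55]]]' 4
python3 -m inch '[[[0,0,0,0]]]'
python3 - <<'E'
from h import *
print(go(435,165,210,98.8))
E
```

```text
clock: 21.72
eef_pos: [538.7, -16.9, 207.3]
tool_rot: [-3.14, -0.003, 2.009]
force: [0.2, -0.5, -0.9]
width: 40.1
gripper_force: 0.0
clock: 21.8
eef_pos: [539.9, -14.8, 207.8]
tool_rot: [3.141, -0.003, 2.014]
force: [0.7, 0.4, 0.2]
width: 39.9
gripper_force: 0.0
[20.74 -1.76 -0.15 16.61]
```

```bash
python3 -m inch '[[[3,0,0,6],[7,-0.5,0,12],[11,-1,0,16.6],[15,-1.5,0,16.6],[18,-1.8,0,16.6],[20.7,-1.8,0,16.6],[20.7,-1.8,0,16.6],[20.7,-1.8,0,16.6]]]'
python3 -m inch '[[[0,0,0,0],[0,0,0,0],[0,0,0,0],[0,0,0,0]]]'
python3 - <<'E'
from h import *
look('red',(430,247.5,98.8),'r1')
E
```

```text
clock: 22.47
eef_pos: [435.0, 158.7, 207.6]
tool_rot: [-3.14, 0.0, 1.725]
force: [0.7, 0.3, 0.3]
width: 39.5
gripper_force: 0.0
clock: 22.8
eef_pos: [436.3, 157.1, 208.1]
tool_rot: [-3.141, 0.0, 1.718]
force: [-0.9, 0.2, -0.2]
width: 40.1
gripper_force: 0.0
red [430.  246.9] 98.6 0.162 2398.0 (np.int64(217), np.int64(8), np.int64(305), np.int64(141))
hover [ 8.95  0.71 10.82 -0.13] grasp [ 8.96  0.71 18.82 -0.13]
```

```bash
python3 -m inch '[[[3,0.3,2,0],[6,0.7,5,0],[9,0.7,8,0],[9,0.7,11,0],[9,0.7,13,0],[9,0.7,13,0],[9,0.7,13,0],[9,0.7,13,0]]]'
python3 - <<'E'
from h import *
print(go(430,246.9,20,98.6))
E
```

```text
clock: 23.52
eef_pos: [430.2, 248.3, 79.3]
tool_rot: [3.14, -0.0, 1.72]
force: [1.0, 0.1, 0.7]
width: 40.2
gripper_force: 0.0
[-0.14 -0.04  5.93 -0.08]
```

```bash
python3 -m inch '[[[-0.1,0,2,0],[-0.1,0,4,0],[-0.1,0,5.4,0],[-0.1,0,5.9,0],[-0.1,0,5.9,0],[-0.1,0,5.9,0],[-0.1,0,5.9,0]]]'
python3 -m inch '[[[0,0,0,0],[0,0,0,0],[0,0,0,0],[0,0,0,0],[0,0,0,0],[0,0,0,0]]]' 0.5
python3 -m inch '[[[0,0,-3,0],[0,0,-7,0],[0,0,-11,0],[0,0,-13,0],[0,0,-13,0],[0,0,-13,0],[0,0,-13,0]]]'
python3 - <<'E'
from h import *
print(go(513,-205.5,150,80.2))
E
```

```text
clock: 24.1
eef_pos: [430.4, 247.8, 20.7]
tool_rot: [3.139, -0.001, 1.72]
force: [0.1, -0.6, -0.4]
width: 39.9
gripper_force: 0.0
clock: 24.6
eef_pos: [430.0, 247.5, 20.2]
tool_rot: [3.14, -0.0, 1.72]
force: [0.0, -0.6, 5.3]
width: 10.6
gripper_force: 58.8
clock: 25.18
eef_pos: [429.0, 246.4, 148.6]
tool_rot: [-3.14, 0.001, 1.72]
force: [0.5, -0.2, -1.5]
width: 11.2
gripper_force: 59.3
[-45.94   1.59  -0.09  18.35]
```

```bash
python3 -m inch '[[[-2,0,0,4],[-5,0,0,9],[-9,0,0,14],[-13,0.4,0,18.3],[-17,0.8,0,18.3],[-21,1,0,18.3],[-25,1.2,0,18.3],[-28,1.4,0,18.3]]]'
python3 -m inch '[[[0,0,0,0]]]'
python3 - <<'E'
from h import *
print(go(513,-205.5,148,80.2))
E
```

```text
clock: 25.85
eef_pos: [483.7, -31.4, 147.4]
tool_rot: [-3.138, 0.002, 1.398]
force: [-0.1, 0.1, -1.6]
width: 10.7
gripper_force: 59.1
clock: 25.93
eef_pos: [484.4, -35.8, 147.2]
tool_rot: [-3.138, 0.005, 1.39]
force: [-0.1, -1.0, -2.0]
width: 11.2
gripper_force: 59.1
[-16.18   5.86  -0.02  -0.55]
```

```bash
python3 -m inch '[[[-3,1,0,-0.5],[-7,2.5,0,-0.5],[-11,4,0,-0.5],[-14,5.2,0,-0.5],[-16.2,5.9,2,-0.5],[-16.2,5.9,5,-0.5],[-16.2,5.9,7.5,-0.5],[-16.2,5.9,9,-0.5]]]'
python3 -m inch '[[[0,0,0,0],[0,0,0,0],[0,0,0,0]]]'
python3 - <<'E'
from h import *
print(go(513,-205.5,29,80.2))
E
```

```text
clock: 26.6
eef_pos: [512.8, -196.7, 54.9]
tool_rot: [-3.135, -0.001, 1.409]
force: [-0.1, 0.1, -1.9]
width: 11.1
gripper_force: 59.1
clock: 26.85
eef_pos: [516.1, -196.5, 59.3]
tool_rot: [-3.141, -0.0, 1.411]
force: [-0.4, -0.2, -0.8]
width: 10.6
gripper_force: 59.0
[-0.93 -0.16  3.03  0.62]
```

```bash
python3 -m inch '[[[-0.5,-0.15,0,0.6],[-0.9,-0.15,0,0.6],[-0.9,-0.15,0.5,0.6],[-0.9,-0.15,0.5,0.6],[-0.9,-0.15,0.5,0.6],[-0.9,-0.15,0.5,0.6]]]'
python3 - <<'E'
from h import *
print(go(513,-205.5,29,80.2))
E
```

```text
clock: 27.35
eef_pos: [513.0, -205.7, 54.5]
tool_rot: [3.141, -0.0, 1.399]
force: [-0.5, -0.2, -1.1]
width: 10.7
gripper_force: 59.0
[ 0.02 -0.    2.55 -0.03]
```

```bash
python3 -m inch '[[[0,0,0.6,0],[0,0,1.2,0],[0,0,1.8,0],[0,0,2.3,0],[0,0,2.6,0],[0,0,2.6,0],[0,0,2.6,0]]]'
python3 -m inch '[[[0,0,0,0],[0,0,0,0],[0,0,0,0],[0,0,0,0]]]' 2.5
python3 -m inch '[[[0,0,-3,0],[0,0,-7,0],[0,0,-11,0],[0,0,-15,0],[0,0,-18,0],[0,0,-18,0],[0,0,-18,0],[0,0,-18,0]]]'
python3 - <<'E'
from h import *
q=look('red',(513,-205.5,80),'r3',z0=8)
img=get_image('top');c=camera_params('top'); cv2.imwrite('pics/top3.png',img)
for col,p in dict(blue=(427,399,59)).items():
    p0=(p[0],p[1],np.deg2rad(p[2])); u,v=proj([(p[0],p[1],8)],c)[0].astype(int)
    q,e,n=fit(img,c,col,p0,roi=(u-26,v-26,u+26,v+26)); print(col,q[:2].round(1),np.rad2deg(q[2]).round(1),round(e,3),n)
print('to blue look',go(385,320,210,59))
E
```

```text
clock: 27.93
eef_pos: [513.3, -205.6, 28.2]
tool_rot: [3.141, -0.0, 1.399]
force: [0.9, 0.3, -0.6]
width: 10.7
gripper_force: 59.2
clock: 28.27
eef_pos: [512.8, -205.8, 28.3]
tool_rot: [-3.141, 0.0, 1.399]
force: [0.0, -0.3, -0.6]
width: 25.0
gripper_force: 0.0
clock: 28.93
eef_pos: [512.1, -205.9, 207.8]
tool_rot: [-3.14, 0.0, 1.399]
force: [-0.0, -0.2, -0.3]
width: 25.2
gripper_force: 0.0
red [ 512.8 -205.3] 80.2 0.099 2101.0 (np.int64(213), np.int64(100), np.int64(298), np.int64(221))
hover [6.000e-02 1.200e-01 1.071e+01 1.000e-02] grasp [6.000e-02 1.400e-01 1.871e+01 1.000e-02]
blue [427.5 398.7] 59.8 0.187 363.0
to blue look [ 49.62 -21.46  -0.23  21.17]
```

```bash
python3 -m inch '[[[3,-1.3,0,5],[6.5,-2.8,0,10],[10,-4.3,0,15],[13.5,-5.8,0,21],[17,-7.4,0,21],[20.5,-8.9,0,21],[24,-10.4,0,21],[26.5,-11.5,0,21]]]' 4
python3 -m inch '[[[0,0,0,0]]]'
python3 - <<'E'
from h import *
print(go(385,320,208,59))
E
```

```text
clock: 29.7
eef_pos: [442.9, 78.2, 207.3]
tool_rot: [-3.139, 0.001, 1.036]
force: [-0.5, 0.6, -0.8]
width: 39.8
gripper_force: 0.0
clock: 29.78
eef_pos: [442.6, 81.3, 207.6]
tool_rot: [-3.138, -0.001, 1.043]
force: [-0.1, 1.1, -0.1]
width: 40.4
gripper_force: 0.0
[ 17.71 -17.     0.05   0.74]
```

```bash
python3 -m inch '[[[2.5,-2.4,0,0.7],[5,-4.8,0,0.7],[7.5,-7.2,0,0.7],[10,-9.6,0,0.7],[12.7,-12.2,0,0.7],[15.2,-14.6,0,0.7],[17.7,-17,0,0.7],[17.7,-17,0,0.7]]]'
python3 -m inch '[[[0,0,0,0],[0,0,0,0],[0,0,0,0],[0,0,0,0]]]'
python3 - <<'E'
from h import *
look('blue',(427.5,398.7,59),'b1')
E
```

```text
clock: 30.45
eef_pos: [386.7, 321.9, 207.7]
tool_rot: [-3.137, -0.004, 1.03]
force: [-0.0, 1.0, 0.0]
width: 39.8
gripper_force: 0.0
clock: 30.78
eef_pos: [390.1, 312.2, 207.9]
tool_rot: [3.141, 0.002, 1.018]
force: [0.9, -0.1, -0.3]
width: 39.9
gripper_force: 0.0
blue [427.2 398. ] 58.1 0.171 3720.0 (np.int64(167), 0, np.int64(296), np.int64(132))
hover [ 9.23 -1.35 10.8   0.17] grasp [ 9.24 -1.35 18.8   0.17]
```

```bash
python3 -m inch '[[[3,-0.5,2,0.1],[6,-1,5,0.1],[9.2,-1.35,8,0.1],[9.2,-1.35,11,0.1],[9.2,-1.35,13,0.1],[9.2,-1.35,13,0.1],[9.2,-1.35,13,0.1],[9.2,-1.35,13,0.1]]]'
python3 - <<'E'
from h import *
print(go(427.2,398,20,58.2))
E
```

```text
clock: 31.5
eef_pos: [427.1, 399.5, 79.7]
tool_rot: [3.141, -0.002, 1.018]
force: [0.7, -0.1, 0.5]
width: 39.8
gripper_force: 0.0
[-0.13  0.08  5.97  0.11]
```

```bash
python3 -m inch '[[[-0.1,0.1,2,0],[-0.1,0.1,4,0],[-0.1,0.1,5.4,0],[-0.1,0.1,5.9,0],[-0.1,0.1,5.9,0],[-0.1,0.1,5.9,0],[-0.1,0.1,5.9,0]]]'
python3 -m inch '[[[0,0,0,0],[0,0,0,0],[0,0,0,0],[0,0,0,0],[0,0,0,0],[0,0,0,0]]]' 0.5
python3 -m inch '[[[0,0,-3,0],[0,0,-7,0],[0,0,-11,0],[0,0,-13,0],[0,0,-13,0],[0,0,-13,0],[0,0,-13,0]]]'
python3 - <<'E'
from h import *
print(go(583,-225,150,80.2))
E
```

```text
clock: 32.08
eef_pos: [427.4, 399.0, 21.0]
tool_rot: [3.141, -0.003, 1.018]
force: [0.6, 0.3, -0.3]
width: 40.1
gripper_force: 0.0
clock: 32.58
eef_pos: [427.1, 398.7, 20.4]
tool_rot: [3.141, -0.002, 1.019]
force: [-0.4, -0.9, 6.6]
width: 11.4
gripper_force: 59.3
clock: 33.17
eef_pos: [426.0, 397.2, 148.3]
tool_rot: [-3.141, 0.002, 1.019]
force: [0.0, -0.6, -2.3]
width: 11.2
gripper_force: 58.6
[-44.74  46.01  -0.07 -21.84]
```

```bash
python3 -m inch '[[[-1.3,1.3,0,-5],[-4,4,0,-10],[-6.8,7,0,-15],[-9.6,9.9,0,-21.8],[-12.4,12.7,0,-21.8],[-15.2,15.6,0,-21.8],[-18,18.5,0,-21.8],[-20.8,21.4,0,-21.8]]]'
python3 -m inch '[[[0,0,0,0]]]'
python3 - <<'E'
from h import *
print(go(583,-225,148,80.2))
E
```

```text
clock: 33.83
eef_pos: [498.4, 106.5, 147.5]
tool_rot: [-3.138, 0.001, 1.4]
force: [0.4, 0.5, -1.6]
width: 10.8
gripper_force: 58.7
clock: 33.92
eef_pos: [499.9, 97.1, 146.7]
tool_rot: [-3.138, 0.009, 1.386]
force: [-1.4, -0.4, -1.2]
width: 10.7
gripper_force: 58.7
[-30.14  14.09   0.09  -0.8 ]
```

```bash
python3 -m inch '[[[-3,1.4,0,-0.8],[-6.5,3,0,-0.8],[-10,4.6,0,-0.8],[-13.6,6.3,0,-0.8],[-17.2,8,0,-0.8],[-20.8,9.7,0,-0.8],[-24.4,11.4,0,-0.8],[-28,13,0,-0.8]]]'
python3 -m inch '[[[0,0,0,0],[0,0,0,0],[0,0,0,0],[0,0,0,0]]]'
python3 - <<'E'
from h import *
print(go(583,-225,29,80.2))
E
```

```text
clock: 34.58
eef_pos: [579.0, -190.8, 147.2]
tool_rot: [-3.138, -0.001, 1.413]
force: [0.4, 0.5, -1.0]
width: 11.0
gripper_force: 58.7
clock: 34.92
eef_pos: [579.2, -186.9, 148.3]
tool_rot: [-3.139, -0.002, 1.416]
force: [-0.1, -0.2, -1.5]
width: 11.0
gripper_force: 58.7
[-3.72  0.99 11.92  0.92]
```

```bash
python3 -m inch '[[[-1.5,0.4,0,0.9],[-3,0.8,0,0.9],[-3.7,1,2,0.9],[-3.7,1,5,0.9],[-3.7,1,8,0.9],[-3.7,1,9.2,0.9],[-3.7,1,9.2,0.9],[-3.7,1,9.2,0.9]]]'
python3 -m inch '[[[0,0,0,0],[0,0,0,0]]]'
python3 - <<'E'
from h import *
print(go(583,-225,29,80.2))
E
```

```text
clock: 35.58
eef_pos: [584.3, -226.7, 57.5]
tool_rot: [-3.141, -0.0, 1.399]
force: [0.7, -0.3, -0.6]
width: 10.7
gripper_force: 58.8
clock: 35.75
eef_pos: [585.5, -227.5, 59.3]
tool_rot: [3.138, 0.0, 1.398]
force: [0.1, 0.1, -1.7]
width: 11.0
gripper_force: 58.8
[ 0.2  -0.3   3.03 -0.12]
```

```bash
python3 -m inch '[[[0.2,-0.25,0.5,0],[0.2,-0.25,0.5,0],[0.2,-0.25,0.5,0],[0.2,-0.25,0.5,0],[0.2,-0.25,0.5,0]]]'
python3 - <<'E'
from h import *
print(go(583,-225,29,80.2))
E
```

```text
clock: 36.17
eef_pos: [582.0, -225.1, 52.6]
tool_rot: [3.141, 0.0, 1.397]
force: [-0.0, -0.6, -1.1]
width: 10.4
gripper_force: 58.8
[ 0.02  0.1   2.36 -0.14]
```

```bash
python3 -m inch '[[[0,0.05,0.6,0],[0,0.05,1.2,0],[0,0.05,1.8,0],[0,0.05,2.2,0],[0,0.05,2.4,0],[0,0.05,2.4,0],[0,0.05,2.4,0]]]'
python3 -m inch '[[[0,0,0,0],[0,0,0,0],[0,0,0,0],[0,0,0,0]]]' 2.5
python3 -m inch '[[[0,0,-3,0],[0,0,-7,0],[0,0,-11,0],[0,0,-15,0],[0,0,-18,0],[0,0,-18,0],[0,0,-18,0],[0,0,-18,0]]]'
python3 - <<'E'
from h import *
q=look('blue',(583,-225,80),'b3',z0=8)
np.savez('w7.npz',**camera_params('wrist'))
print('back',go(470,-285,210,80.2))
E
```

```text
clock: 36.75
eef_pos: [582.7, -225.1, 28.4]
tool_rot: [3.141, 0.0, 1.397]
force: [0.9, 1.2, 1.9]
width: 11.2
gripper_force: 59.1
clock: 37.08
eef_pos: [582.3, -225.0, 28.3]
tool_rot: [-3.141, -0.0, 1.397]
force: [0.6, -0.2, 0.7]
width: 25.1
gripper_force: 0.0
clock: 37.75
eef_pos: [581.6, -225.2, 207.7]
tool_rot: [-3.14, 0.0, 1.397]
force: [-0.2, 0.0, -0.5]
width: 24.8
gripper_force: 0.0
blue [ 581.7 -225.2] 79.7 0.123 3151.0 (np.int64(187), np.int64(94), np.int64(310), np.int64(216))
hover [-1.000e-02  9.000e-02  1.069e+01  3.500e-01] grasp [-1.000e-02  1.100e-01  1.869e+01  3.500e-01]
back [-7.82 -9.92 -0.28 -0.13]
```

```bash
python3 -m inch '[[[-3,-2,-3,0],[-6,-4,-6,0],[-9,-6,-9,0],[-12,-8,-12,0],[-14,-9,-14,0],[-14,-9,-14,0],[-14,-9,-14,0],[-14,-9,-14,0]]]' 4
python3 - <<'E'
from h import *
c=camera_params('wrist');im=get_image('wrist'); np.savez('w8.npz',**c)
cv2.imwrite('pics/w8b.png',cv2.resize(im,(800,600),interpolation=cv2.INTER_CUBIC))
E
```

```text
clock: 38.47
eef_pos: [469.2, -346.9, 346.8]
tool_rot: [-3.14, -0.002, 1.397]
force: [0.4, 1.8, -1.0]
width: 40.3
gripper_force: 0.0
```

View pics/w8b.png

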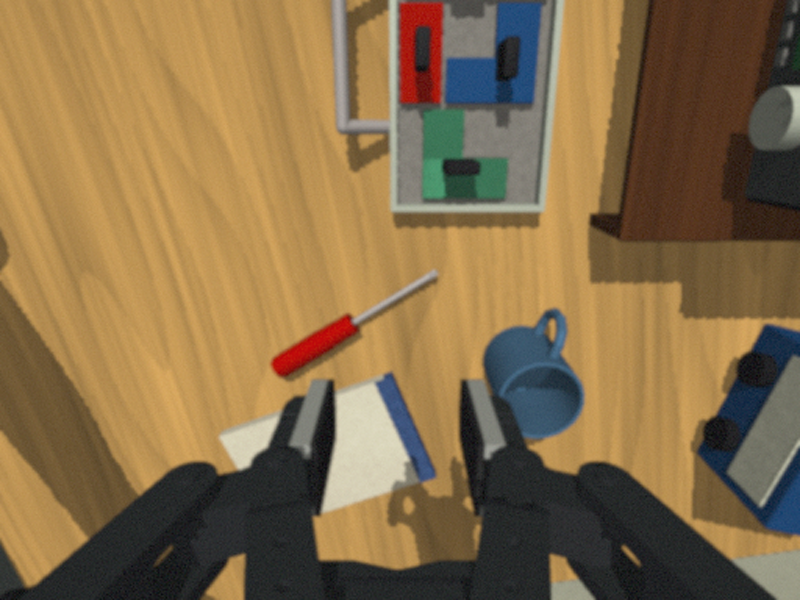

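```bash
python3 -m inch '[[[0,0,0,0],[0,0,0,0]]]'
python3 - <<'E'
from h import *
print(go(444.4,-193.3,100,80.2))
E
```

```text
clock: 38.68
eef_pos: [470.1, -345.5, 346.8]
tool_rot: [-3.14, -0.002, 1.401]
force: [-0.4, -0.7, 0.0]
width: 40.6
gripper_force: 0.0
[14.51 -5.06 24.72  0.05]
```

```bash
python3 -m inch '[[[3,-1,2.5,0],[6,-2,5,0],[9,-3,8,0],[12,-4,11,0],[14.5,-5,14,0],[14.5,-5,18,0],[14.5,-5,21.5,0],[14.5,-5,24,0]]]'
python3 -m inch '[[[0,0,0,0],[0,0,0,0],[0,0,0,0],[0,0,0,0]]]'
python3 - <<'E'
from h import *
print(go(444.4,-193.3,22,80.2))
E
```

```text
clock: 39.35
eef_pos: [443.9, -193.5, 105.4]
tool_rot: [-3.138, -0.002, 1.401]
force: [-0.3, -0.9, -0.1]
width: 39.9
gripper_force: 0.0
clock: 39.68
eef_pos: [446.8, -196.1, 110.0]
tool_rot: [3.138, 0.0, 1.398]
force: [0.9, 0.2, 0.6]
width: 39.8
gripper_force: 0.0
[ 0.24 -0.31  8.79 -0.12]
```

```bash
python3 -m inch '[[[0.2,-0.2,3,0],[0.2,-0.2,6,0],[0.2,-0.2,8,0],[0.2,-0.2,8.8,0],[0.2,-0.2,8.8,0],[0.2,-0.2,8.8,0]]]'
python3 -m inch '[[[0,0,0,0],[0,0,0,0],[0,0,0,0],[0,0,0,0],[0,0,0,0],[0,0,0,0]]]' 0.6
python3 - <<'E'
from h import *
print(go(598,-220.4,22,80.2))
E
```

```text
clock: 40.18
eef_pos: [444.6, -193.9, 21.4]
tool_rot: [3.14, 0.0, 1.397]
force: [0.2, -0.8, 0.2]
width: 39.8
gripper_force: 0.0
clock: 40.68
eef_pos: [445.7, -194.3, 22.0]
tool_rot: [3.137, 0.001, 1.397]
force: [0.4, -0.3, 6.5]
width: 9.9
gripper_force: 58.5
[ 0.06 15.45  0.07 -0.15]
```

Slide slowly so the covers don't shift.

```bash
python3 -m inch '[[[0,0.3,0,0],[0,0.9,0,0],[0,1.8,0,0],[0,2.7,0,0],[0,3.6,0,0],[0,4.5,0,0],[0,5.4,0,0],[0,6.3,0,0]]]'
python3 -m inch '[[[0,0.9,0,0],[0,1.8,0,0],[0,2.7,0,0],[0,3.6,0,0],[0,4.5,0,0],[0,5.4,0,0],[0,6.2,0,0],[0,6.8,0,0]]]'
python3 -m inch '[[[0,0.5,0,0],[0,0.9,0,0],[0,1.3,0,0],[0,1.6,0,0],[0,1.9,0,0],[0,2.1,0,0],[0,2.1,0,0]]]'
python3 - <<'E'
from h import *
print(go(598,-220.4,22,80.2))
E
```

```text
clock: 41.35
eef_pos: [505.6, -204.7, 22.0]
tool_rot: [-3.141, 0.001, 1.397]
force: [-2.6, 1.1, 8.4]
width: 10.2
gripper_force: 58.9
clock: 42.02
eef_pos: [573.1, -216.4, 22.1]
tool_rot: [3.141, 0.0, 1.397]
force: [-3.8, 0.8, 8.3]
width: 10.0
gripper_force: 58.8
clock: 42.6
eef_pos: [594.0, -220.0, 22.1]
tool_rot: [3.14, 0.0, 1.397]
force: [-0.2, 0.4, 5.8]
width: 10.1
gripper_force: 58.7
[ 0.03  0.4   0.01 -0.14]
```

```bash
python3 -m inch '[[[0,0.2,0,0],[0,0.4,0,0],[0,0.5,0,0],[0,0.5,0,0],[0,0.5,0,0]]]'
python3 -m inch '[[[0,0.15,0,0],[0,0.3,0,0],[0,0.3,0,0],[0,0.3,0,0]]]'
```

```text
clock: 43.02
eef_pos: [598.6, -220.8, 22.1]
tool_rot: [3.141, 0.0, 1.397]
force: [-2.2, 0.9, 5.5]
width: 9.9
gripper_force: 58.7
clock: 43.35
eef_pos: [601.6, -221.3, 22.1]
tool_rot: [3.141, 0.0, 1.397]
force: [-0.9, 0.6, 6.0]
width: 10.1
gripper_force: 58.7
```

```bash
python3 -m inch '[[[0,0.1,0,0],[0,0.2,0,0],[0,0.2,0,0],[0,0.2,0,0]]]'
python3 -m inch '[[[0,0.1,0,0],[0,0.2,0,0],[0,0.2,0,0],[0,0.2,0,0]]]'
```

```text
clock: 43.68
eef_pos: [601.7, -221.3, 22.1]
tool_rot: [-3.139, 0.001, 1.397]
force: [-6.0, 2.2, 10.1]
width: 9.8
gripper_force: 59.2
clock: 44.02
eef_pos: [601.7, -221.3, 22.0]
tool_rot: [-3.135, 0.001, 1.397]
force: [-9.8, 2.6, 14.2]
width: 10.0
gripper_force: 59.6
```

Home stop reached at x=601.7, exactly 160 mm from the outer stop. I'll release and check.

```bash
python3 -m inch '[[[0,0,0,0],[0,0,0,0],[0,0,0,0],[0,0,0,0],[0,0,0,0]]]' 4
python3 -m inch '[[[0,0,-3,0],[0,0,-7,0],[0,0,-11,0],[0,0,-15,0],[0,0,-19,0],[0,0,-22,0],[0,0,-22,0],[0,0,-22,0]]]'
python3 -m inch '[[[-3,-3,0,0],[-6,-6,0,0],[-9,-9,0,0],[-12,-12,0,0],[-12,-12,0,0],[-12,-12,0,0],[-12,-12,0,0]]]'
python3 - <<'E'
from h import *
c=camera_params('wrist');im=get_image('wrist'); t=get_image('top'); s=get_image('side')
a=cv2.resize(im,(400,300)); b=cv2.resize(t[40:280,60:460],(400,240)); d=cv2.resize(s[80:300,120:420],(400,293))
o=np.zeros((593,800,3),np.uint8); o[:300,:400]=a; o[:240,400:]=b; o[300:593,:400]=d
o[300:540,400:]=cv2.resize(cv2.imread('pics/top0.png')[40:280,60:460],(400,240))
cv2.imwrite('pics/fin.png',o)
H=1
E
```

```text
clock: 44.43
eef_pos: [605.5, -222.1, 20.4]
tool_rot: [3.141, -0.0, 1.397]
force: [0.6, -0.5, -0.2]
width: 39.9
gripper_force: 0.0
clock: 45.1
eef_pos: [606.5, -222.1, 242.7]
tool_rot: [3.137, 0.001, 1.397]
force: [0.7, -0.3, -0.7]
width: 40.0
gripper_force: 0.0
clock: 45.68
eef_pos: [466.1, -319.1, 239.4]
tool_rot: [-3.141, -0.001, 1.397]
force: [0.7, 0.2, 0.2]
width: 39.7
gripper_force: 0.0
```

View pics/fin.png

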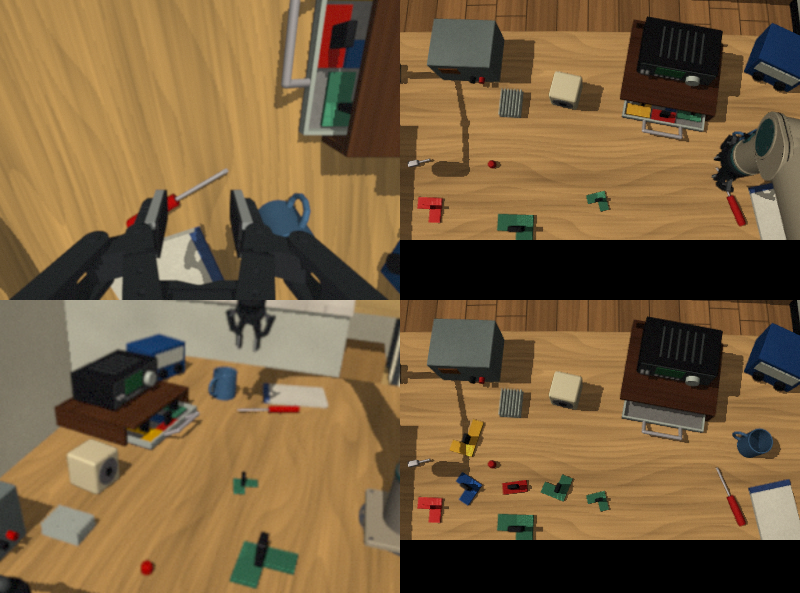

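The final view shows the tray home, with all four covers flat inside it. The bystanders and decoys look unmoved, and the gripper touches nothing.

```bash
python3 -c "
from cell import order; print(order.finish_job())"
```

```text
the job is handed in; nothing more can be done
None
```

The job is handed in: the four covers present (yellow, middle-sized green, red and blue) lie flat in the tray, the tray is pushed fully home, and the other things on the desk look unmoved in the last pictures.

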